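# Draw the lesson pointer out to its mark and hold it

## Robot

A 6-joint arm with a two-finger parallel gripper is mounted at the origin on the work surface. World frame = base frame: x ahead of the robot, y to its left, z up, the work surface at z = 0. Lengths are in m, angles in rad, forces in N, time in s.
With the tool pointing down it reaches from about 0.3 to 0.775 m from the base axis. Payload 14.6 kg.
Tool frame: the origin (TCP) lies on the mounting face of the last link; the fingertips stand 173 mm ahead of it and the grasp point (between the pads) lies 155 mm ahead of it; z points along the fingers, x is the direction in which the jaws open and shut, and the axes are right-handed (so a half turn about z gives the same grasp; the last joint's range is limited). The gripper opens to 85 mm and grips with 20 to 120 N. Pads are 22 mm wide; open, the fingers measure 114 mm over their backs; the gripper's body (76 mm by 85 mm) begins 54 mm behind the grasp point. The pads swing forward as they close: fully open they stand 13 mm farther back than shut.
Start: joints at [-0.067, 0.3, 1.521, -0, 1.321, -0.067], TCP at [0.55, -0, 0.405] pointing down, gripper open.
Joint ranges: [-3.03, 3.03], [-0.79, 2.21], [0.23, 2.52], [-1.04, 4.18], [0, 3.07], [-2.55, 2.55]. Speed limits (rad/s): [2.22, 2.22, 2.57, 3.14, 3.14, 3.14].

## Interface

Orientations are given as a rotation vector (axis times angle).
In Python, from cell import monitor, imaging, ticket gives the robot as it stands.
- The arm moves only by the tool send_rows, never from a script. Its argument "motion" is a list of rows, each a list of 3 entries, a list of its own where there are three numbers: the shift along the world's x, y, z in m, then the turn, a rotation vector about the world's x, y, z in degrees, then the opening, from -1 (shut) to 1 (fully open), so that 0 is half open. In form: [[[tx, ty, tz], [ax, ay, az], jaw], ...]. A call has 1 to 5 rows; each row is the pose to reach, as a shift and turn from the pose measured when the call began; what a row does not reach only later rows make up. A row lasts 1/12 s, in which the tool goes at most 41.7 mm and 7.16 degrees, less where a joint would pass 70% of its speed; a pose out of reach is approached as far as the arm can. A call with a gripper value outside its range is refused whole. The fingers move at their own pace and stop on an object; the grip force is fixed at half the most. Time passes only in rows, so rows that repeat a pose let the fingers close. It gives the time, the measured TCP pose, the force and the opening at its end, in the units of the state.
- monitor.get_obs(): the state, without advancing time (a new reading comes with each control period).
- imaging.capture(name): name is "scene" or "side" or "wrist"; returns the picture (400x640x3 uint8, red, green, blue); there is no depth.
- imaging.camera_params(name): a dict with "camera_matrix" (3x3 intrinsics, pixels), "xyz" and "orientation" of the camera in the world; the wrist camera has in their place "mount" (4x4, takes a point from camera to tool coordinates, whose origin is the TCP and whose axes are the tool frame's). Camera axes: x right, y down, z forward; pixel columns grow to the right and rows downward; lengths in m; the calibration is good to about 2 mm. A picture is of the moment at which its call begins: read the wrist's pose just before it. camera_params takes no time and is no camera call.
- ticket.close_job(): hands the job in, once; it reports no verdict.
The state is a dict: "time_s": time; "joint_positions": joint angles; "qvel": joint speeds; "effort": joint torques, N m; "eef_pos": TCP position; "ee_rot": TCP orientation; "force": force on the tool from outside, world axes, zero at the start; "torque": the same for the moment, N m; "gripper_width": opening from 0.0 (shut) to 1.0 (fully open).
Only numpy, scipy, OpenCV 4.12 (cv2) and the standard library are available. Lean on these libraries where they do the work, as an engineer would, in place of code of your own. Each camera call takes 0.05 s, during which the arm holds its last target. There are 200 camera calls.

## Task

The chess coach's telescoping pointer lies handle-up in the clear stand: squeeze its red trigger back towards the grip as far as it goes so that the yellow parking catch clicks up, and let the trigger spring fully forward again while the rod is still in. Then take the blue pull grip and draw the rod out against its inner spring until the black end flange stands over the middle of the orange mark, and finish while still holding it there, steady, so that the coach can tighten it. Leave the other things on the ledge where they are.

Things in the scene. Friction and masses are not known exactly. Their poses are not given: they have to be found in the camera images.
- pointer: Black pistol-grip pointer in a clear stand (100 mm wide, 80 high), all fixed but trigger, catch and rod. Origin on the ledge under the tube; x along the tube to the muzzle, the way the rod is pulled; z up. Tube 28 mm thick, axis 70 mm above the ledge, x = -110 to 45 mm. A flat scale rail, 60 mm wide, 6 thick, lies under the rod, x = 55 to 240 mm.
- grip (a point): Point in the middle of the black pistol grip, 140 mm above the ledge. The grip is an upright post fixed behind the trigger: 20 mm thick along the pointer's x, 26 mm wide along y, top at 170 mm above the ledge. Axes as the pointer's.
- trigger_blade (a point): Middle of the red trigger blade, 140 mm above the ledge, moving with it; axes at rest as the pointer's. Blade upright on the +x side of the grip, 8 mm thick, 20 wide, top at 164 mm, hinged 50 mm below this point. Here blade and grip measure 53 mm over their outer faces at rest (10 mm behind point grip to 4 mm before this point) and 35 mm fully squeezed, still clear of the grip.
- trigger (a joint): Trigger angle in rad: 0 sprung fully forward, 0.36 fully squeezed towards the grip (stop). The spring resists with about 3.5 N at first and 8 N at the stop, and returns it when let go. Squeezing past about 0.3 lifts the catch.
- catch (a joint): Height of the yellow parking catch in m: 0 down (rod locked, moves about 2 mm at most), over 0.005 up (rod free). The trigger's tail lifts it about 7 mm and it stays up by itself. Yellow tab 14 x 32 x 7 mm on top of the tube, 22 mm behind the pointer's origin, its top 101 mm above the ledge when down, at most 111 mm up.
- rod (a joint): How far the rod is drawn out of the tube in m: 0 home, 0.11 end stop. Its spring pulls it back with 4 N at home, rising by 0.5 N for every 10 mm.
- pull_grip (a point): Centre of the blue pull grip on the rod's end, 70 mm above the ledge: a block 42 mm long along the rod, 20 mm wide across it, 34 mm high, on the pointer's axis, 30 mm of thin rod and sleeve between it and the muzzle when home. Moves with the rod. Axes as the pointer's: x is the way the rod is drawn out.
- end_flange (a point): Centre of the black end flange of the rod, 25 mm beyond the centre of the blue pull grip: a plate 8 mm thick along the rod, 36 mm wide, 40 mm high. Moves with the rod.
- mark_centre (a point): Middle of the top face of the orange mark, a bar fixed across the scale rail under the rod: 20 mm along the rod, 85 mm across, its top 18 mm above the ledge. It lies 45 to 85 mm beyond the end flange when the rod is home. Axes as the pointer's.
- king_mid (a point): Middle of a white plastic chess king, 38 mm wide, 103 mm high, loose: leave it.
- rook_mid (a point): Middle of a black plastic chess rook, 34 mm wide, 52 mm high, loose: leave it.
- tumbler_mid (a point): Middle of a green glass tumbler, 72 mm wide, 100 mm high, loose: leave it.
- peg_mid (a point): Middle of a small green plastic clothes peg lying flat, 72 x 18 x 11 mm, loose: leave it.

How it is judged:
By the outcome, as a careful person would: the job done as asked, in the order asked, and still so for the second after the job is handed in, while the arm keeps its last pose, push and grip.
It also fails if it takes over 45 s, if anything falls off the work surface, if the arm or the gripper's body presses on something with over 40 N, if the wrist force passes 120 N, or if a joint passes its speed limit or range.

## Working session

There is one attempt and no reset: what is moved stays moved. The work goes in short steps, Python scripts to look and compute and a tool call to move; the robot and the scene stay as the last step left them, time stands still between calls to the robot, and variables do not carry over. Pictures are saved under pics/ and viewed, about 8 in all and at most 12, crops included, and the job is handed in when it is done.

Besides the shell and the picture viewer there is one more tool, called after "Emit:" by a JSON object that holds its "fn" and its "kwargs", one argument or row to a line. send_rows: Moves the arm, as the interface text tells. Its arguments: {"type":"object","properties":{"motion":{"type":"array","items":{"type":"array"}}},"required":["motion"]}

```bash
mkdir -p pics; ls
cat > h.py <<'E'
import numpy as np,cv2
from scipy.spatial.transform import Rotation as R
from cell import monitor,imaging,ticket
def snap(n,f):
    im=imaging.capture(n); cv2.imwrite('pics/'+f,im[:,:,::-1]); return im
def cam(n):
    p=imaging.camera_params(n); K=np.array(p['camera_matrix'])
    if 'mount' in p:
        o=monitor.get_obs(); T=np.eye(4); T[:3,:3]=R.from_rotvec(o['ee_rot']).as_matrix(); T[:3,3]=o['eef_pos']
        T=T@np.array(p['mount']); return K,T[:3,:3],T[:3,3]
    q=np.array(p['orientation'])
    M=q if q.shape==(3,3) else (R.from_rotvec(q) if q.size==3 else R.from_quat(q)).as_matrix()
    return K,M,np.array(p['xyz'])
def at_z(c,u,v,z):
    K,M,t=c; d=M@np.linalg.solve(K,[u,v,1.]); return t+d*(z-t[2])/d[2]
def proj(c,P):
    K,M,t=c; q=K@(M.T@(np.array(P)-t)); return q[:2]/q[2]
E
python3 - <<'E'
from h import *
print(monitor.get_obs())
for n in('scene','side','wrist'): print(n,imaging.camera_params(n))
a=snap('scene','scene0.png');b=snap('side','side0.png');snap('wrist','wrist0.png')
E
```

```text
pics
{'time_s': 0.0, 'joint_positions': array([-6.65884467e-02,  3.00460616e-01,  1.52159162e+00,  3.22445325e-05,
        1.32067754e+00, -6.65737355e-02]), 'qvel': array([-0.00117668,  0.00090042,  0.00065321,  0.00018914, -0.00053116,
        0.00187253]), 'effort': array([ 2.33377898e-03, -5.43485534e+01, -3.61782753e+01,  2.82532977e-05,
        4.14875918e-03, -3.55991256e-05]), 'eef_pos': array([5.49964831e-01, 8.00183604e-06, 4.04122488e-01]), 'ee_rot': array([-3.14148533e+00,  3.56716078e-05,  1.77891451e-03]), 'force': array([ 0.15413511, -0.70223348, -0.06363038]), 'torque': array([-0.04969872, -0.01159152, -0.06294741]), 'gripper_width': 0.9992465105804795}
scene {'camera_matrix': array([[422.68509302,   0.        , 322.47170157],
       [  0.        , 422.68509302, 193.96281231],
       [  0.        ,   0.        ,   1.        ]]), 'xyz': array([1.25847622, 0.81873743, 0.81563975]), 'orientation': array([-0.86978165, -2.39336351,  1.26279392])}
side {'camera_matrix': array([[374.44979684,   0.        , 319.39090639],
       [  0.        , 374.44979684, 199.31072161],
       [  0.        ,   0.        ,   1.        ]]), 'xyz': array([ 0.28014673, -0.88631367,  0.65419191]), 'orientation': array([-2.07651159,  0.34465728, -0.20390815])}
wrist {'camera_matrix': array([[292.69182611,   0.        , 323.98533729],
       [  0.        , 292.69182611, 200.94154897],
       [  0.        ,   0.        ,   1.        ]]), 'mount': array([[ 9.99999993e-01, -1.15735732e-04,  2.55218468e-06,
         3.17508436e-04],
       [ 1.10663369e-04,  9.62180114e-01,  2.72414053e-01,
        -6.78370540e-02],
       [-3.39837011e-05, -2.72414051e-01,  9.62180120e-01,
         3.14289018e-02],
       [ 0.00000000e+00,  0.00000000e+00,  0.00000000e+00,
         1.00000000e+00]])}
```

View pics/scene0.png

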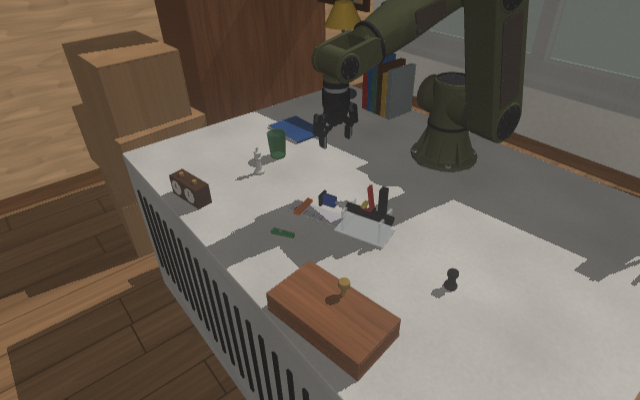

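View pics/wrist0.png

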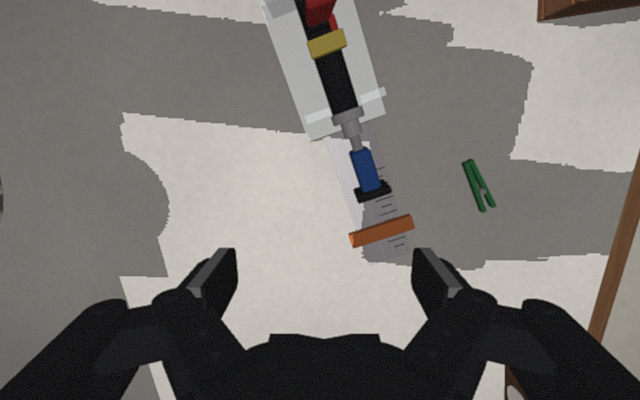

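View pics/side0.png

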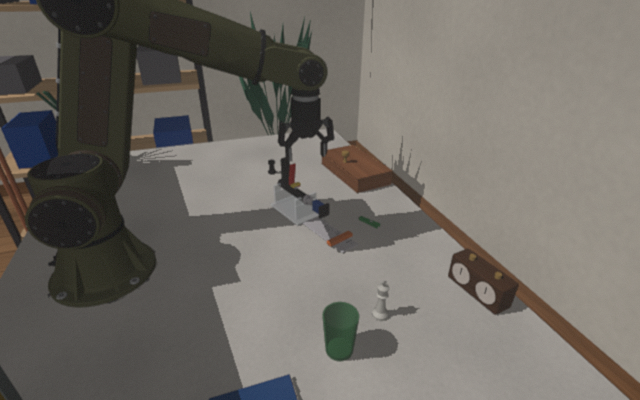

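Run:
```python
import cv2
a=cv2.imread('pics/wrist0.png')[0:260,240:440]
cv2.imwrite('pics/w0z.png',cv2.resize(a[:150,30:170],None,fx=4,fy=4,interpolation=cv2.INTER_CUBIC))
cv2.imwrite('pics/w0y.png',cv2.resize(a[125:260,70:200],None,fx=4,fy=4,interpolation=cv2.INTER_CUBIC))
x=cv2.imread('pics/w0z.png');y=cv2.imread('pics/w0y.png')
z=cv2.imread('pics/wrist0.png')[0:200,265:415]; z2=cv2.imread('pics/wrist0.png')[100:260,300:430]
import numpy as np
A=cv2.resize(z,None,fx=3,fy=3,interpolation=cv2.INTER_CUBIC)
B=cv2.resize(z2,None,fx=2.6,fy=2.6,interpolation=cv2.INTER_CUBIC)
C=np.zeros((600,800,3),np.uint8);C[:,:450]=A;C[:B.shape[0],455:455+B.shape[1]]=B
cv2.imwrite('pics/w0c.png',C)
```

```text
(no output)
```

View pics/w0c.png

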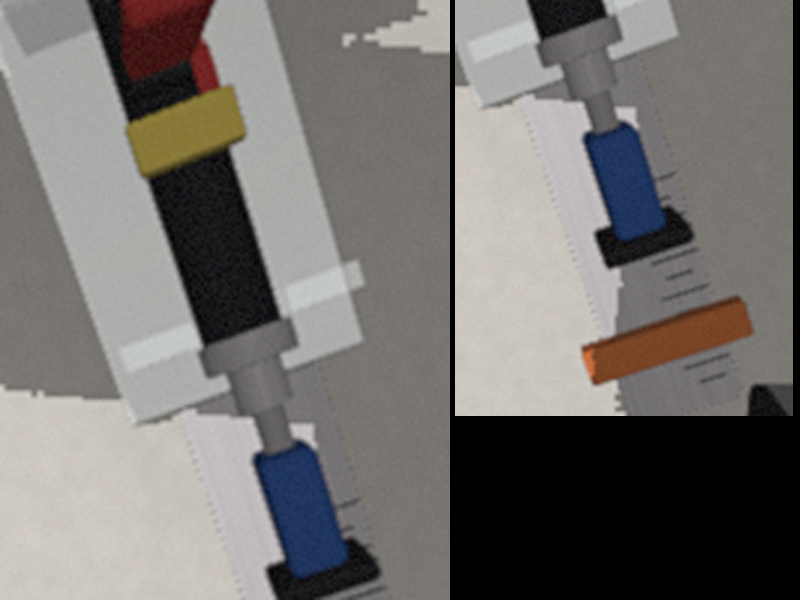

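```bash
cat > fit.py <<'E'
from h import *
from scipy.optimize import least_squares
c=cam('wrist')
A=lambda u,v:(u/3+265,v/3); B=lambda u,v:((u-455)/2.6+300,v/2.6+100)
# image lower-left side is pointer -y? x dir -> down image; y = z cross x
obs=[(A(128,122),(-.029,-.016,.101)),(A(233,86),(-.029,.016,.101)),
 (B(606,267),(.125,-.018,.09)),(B(692,238),(.125,.018,.09)),
 (B(583,350),('m-',-.0425,.018)),(B(740,298),('m-',.0425,.018)),(B(750,332),('m+',.0425,.018)),(B(594,384),('m+',-.0425,.018)),
 (B(627,238),(.117,-.010,.087)),(B(664,224),(.117,.010,.087))]
def pts(p):
    out=[]
    for _,(x,y,z) in obs:
        if isinstance(x,str): x=p[3]+(.01 if x=='m+' else -.01)
        out.append([p[0]+np.cos(p[2])*x-np.sin(p[2])*y,p[1]+np.sin(p[2])*x+np.cos(p[2])*y,z])
    return out
f=lambda p:np.ravel([proj(c,P)-np.array(o) for P,(o,_) in zip(pts(p),obs)])
r=least_squares(f,[.5,.3,-1.3,.185],loss='soft_l1'); p=r.x
print(p,np.degrees(p[2]),'resid',np.round(f(p).reshape(-1,2),1).tolist())
E
python3 - <<'E'
from fit import *
for k,uv,z in(('tab',A(186,127),.101),('fl',B(645.5,242),.09),('mark',B(668,340),.018),('blue',B(626,182),.087)): print(k,at_z(c,*uv,z))
print('cam',c[2]); T=R.from_euler('z',p[2]).as_matrix()
for n,q in(('tabbase',(-.022,0,.101)),('flange',(.121,0,.07)),('mark',(p[3],0,.018)),('muzzle',(.045,0,.07))): print(n,T@np.array(q)+[p[0],p[1],0])
# scene-camera: predicted trigger & grip positions
s=cam('scene'); d=cam('side')
for q in((-.022,0,.101),(.125,0,.09),(p[3],0,.018)): print(proj(s,T@np.array(q)+[p[0],p[1],0]),proj(d,T@np.array(q)+[p[0],p[1],0]))
a=cv2.imread('pics/scene0.png')[170:260,290:410];cv2.imwrite('pics/s0z.png',cv2.resize(a,None,fx=6,fy=6,interpolation=cv2.INTER_CUBIC))
E
```

```text
[ 0.56001793  0.10887008 -1.23296687  0.19337274] -70.6437977917316 resid [[-1.3, -1.1], [0.0, -3.4], [0.1, 0.9], [1.5, 0.6], [-1.6, 0.0], [1.3, -0.5], [1.4, 0.3], [-1.2, 0.3], [-3.1, 1.5], [1.8, 0.5]]
tab [0.552577   0.12884387 0.101     ]
fl [ 0.59913944 -0.00407195  0.09      ]
mark [ 0.62510681 -0.07280425  0.018     ]
blue [0.59119702 0.01861885 0.087     ]
cam [0.55027237 0.06783017 0.37284361]
tabbase [0.55272625 0.12962656 0.101     ]
flange [ 0.60012218 -0.00529055  0.07      ]
mark [ 0.6241094  -0.07357252  0.018     ]
muzzle [0.57493273 0.06641364 0.07      ]
[364.45301528 203.41626014] [295.65151521 183.32830637]
[320.7811295  192.16517082] [324.88855083 205.24806646]
[303.00161374 204.70151722] [339.5248843  236.25336254]
```

View pics/s0z.png

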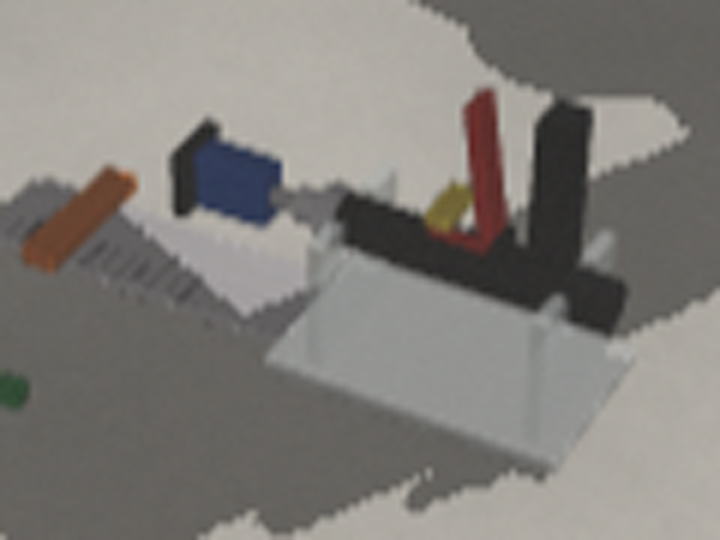

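Run:
```python
from fit import *
s=cam('scene');T=R.from_euler('z',p[2]).as_matrix()
for n,u,v,z in(('grip top',572,104,.17),('grip top lowL',537,112,.17),('trig top',483,92,.164),('tab',462,186,.101),('fl top',212,123,.09),('mark',80,215,.018)):
    P=at_z(s,290+u/6,170+v/6,z); print(n,P,'local',T.T@(P-[p[0],p[1],0]))
o=monitor.get_obs();print(o['time_s'])
```

```text
[ 0.56001793  0.10887008 -1.23296687  0.19337274] -70.6437977917316 resid [[-1.3, -1.1], [0.0, -3.4], [0.1, 0.9], [1.5, 0.6], [-1.6, 0.0], [1.3, -0.5], [1.4, 0.3], [-1.2, 0.3], [-3.1, 1.5], [1.8, 0.5]]
grip top [0.5257971  0.17960499 0.17      ] local [-0.07807887 -0.00884217  0.17      ]
grip top lowL [0.54246592 0.17376903 0.17      ] local [-0.06704807  0.0049502   0.17      ]
trig top [0.54274438 0.13986448 0.164     ] local [-0.03496763 -0.0060244   0.164     ]
tab [0.53890084 0.12588339 0.101     ] local [-0.0230507  -0.01428459  0.101     ]
fl top [ 0.58527594 -0.00692041  0.09      ] local [ 0.1176171  -0.01454727  0.09      ]
mark [ 0.62701133 -0.06800805  0.018     ] local [0.18908461 0.00458219 0.018     ]
0.15
```

Emit:
{"fn": "send_rows", "kwargs": {
  "motion": [
    [[-0.001,0.017,0],[0,0,-7],1],
    [[-0.002,0.034,0],[0,0,-14],1],
    [[-0.004,0.051,0],[0,0,-21],1],
    [[-0.005,0.068,0],[0,0,-28],1],
    [[-0.006,0.086,0],[0,0,-35],1]
  ]
}}

```text
time_s: 0.57
eef_pos: [0.5438, 0.0867, 0.404]
ee_rot: [-2.993, 0.954, 0.002]
force: [0.4, 0.1, -1.2]
gripper_width: 1.001
```

Emit:
{"fn": "send_rows", "kwargs": {
  "motion": [
    [[-0.001,0.017,0],[0,0,-7],1],
    [[-0.002,0.034,0],[0,0,-14],1],
    [[-0.004,0.051,0],[0,0,-21],1],
    [[-0.005,0.068,0],[0,0,-28],1],
    [[-0.006,0.086,0],[0,0,-35],1]
  ]
}}

```text
time_s: 0.98
eef_pos: [0.5377, 0.1735, 0.4038]
ee_rot: [-2.562, 1.818, 0.002]
force: [-0.0, -0.2, -0.4]
gripper_width: 0.999
```

Run:
```python
from h import *
o=monitor.get_obs()
print(o['time_s'],o['eef_pos'],R.from_rotvec(o['ee_rot']).as_matrix()[:,0],o['joint_positions'])
snap('wrist','w1.png')
p=[.5600,.1089,-1.233];T=R.from_euler('z',p[2]).as_matrix();c=cam('wrist')
for q in((-.075,0,.17),(-.036,0,.164),(-.022,0,.101),(-.085,0,.17),(-.065,0,.17),(-.032,0,.164)): print(q,proj(c,T@np.array(q)+[p[0],p[1],0]))
a=cv2.imread('pics/w1.png')[0:300,120:520];cv2.imwrite('pics/w1z.png',cv2.resize(a,None,fx=2,fy=2,interpolation=cv2.INTER_CUBIC))
```

```text
0.9833 [0.53767353 0.17346347 0.40380501] [ 0.33032723 -0.94386566 -0.00123785] [2.47100592e-01 3.34096348e-01 1.47820674e+00 1.19843079e-03
 1.33016878e+00 1.48095981e+00]
(-0.075, 0, 0.17) [317.12869752 217.33276373]
(-0.036, 0, 0.164) [369.36681013 214.14468059]
(-0.022, 0, 0.101) [374.24860651 193.18706584]
(-0.085, 0, 0.17) [303.43469134 217.48448361]
(-0.065, 0, 0.17) [330.82804508 217.18098468]
(-0.032, 0, 0.164) [374.70966025 214.08528728]
```

View pics/w1z.png

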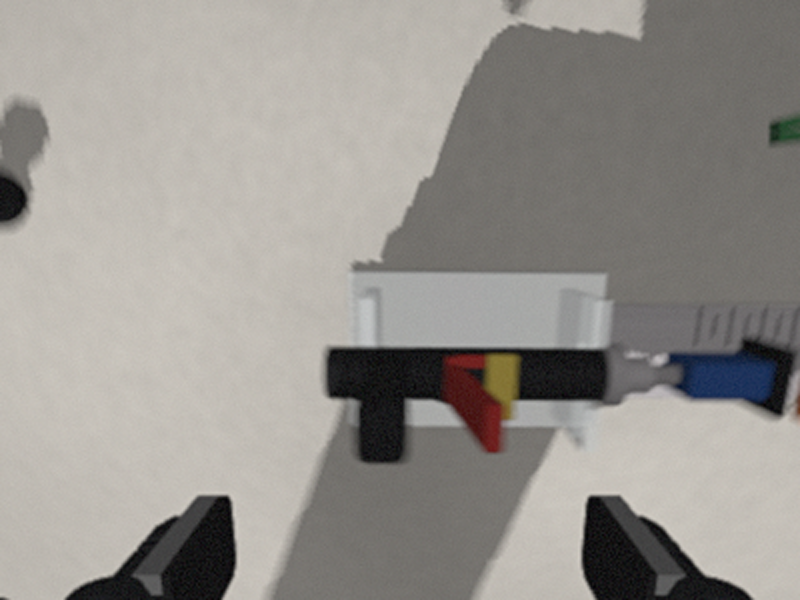

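Emit:
{"fn": "send_rows", "kwargs": {
  "motion": [
    [[0,-0.001,-0.03],[0,0,0],1],
    [[0,-0.001,-0.06],[0,0,0],1],
    [[0,-0.001,-0.09],[0,0,0],1],
    [[0,-0.001,-0.105],[0,0,0],1],
    [[0,-0.001,-0.105],[0,0,0],1]
  ]
}}

```text
time_s: 1.45
eef_pos: [0.5368, 0.1747, 0.295]
ee_rot: [2.55, -1.829, -0.009]
force: [0.2, -0.2, 0.3]
gripper_width: 0.999
```

Emit:
{"fn": "send_rows", "kwargs": {
  "motion": [
    [[0,0,0],[0,0,0],0.6],
    [[0,0,0],[0,0,0],0.5],
    [[0,0,0],[0,0,0],0.4],
    [[0,0,0],[0,0,0],0.3],
    [[0,0,0],[0,0,0],0.3]
  ]
}}

```text
time_s: 1.87
eef_pos: [0.5371, 0.1743, 0.2966]
ee_rot: [2.551, -1.829, -0.006]
force: [1.3, -7.3, 4.8]
gripper_width: 0.65
```

Emit:
{"fn": "send_rows", "kwargs": {
  "motion": [
    [[0,0,0],[0,0,0],0.2],
    [[0,0,0],[0,0,0],0.15],
    [[0,0,0],[0,0,0],0.1],
    [[0,0,0],[0,0,0],0.1],
    [[0,0,0],[0,0,0],0.1]
  ]
}}

```text
time_s: 2.28
eef_pos: [0.5375, 0.1736, 0.2981]
ee_rot: [2.551, -1.83, -0.002]
force: [1.6, -10.3, 6.0]
gripper_width: 0.55
```

Emit:
{"fn": "send_rows", "kwargs": {
  "motion": [
    [[0,0,0],[0,0,0],0.05],
    [[0,0,0],[0,0,0],0.0],
    [[0,0,0],[0,0,0],-0.05],
    [[0,0,0],[0,0,0],-0.05],
    [[0,0,0],[0,0,0],-0.05]
  ]
}}

```text
time_s: 2.7
eef_pos: [0.5377, 0.1728, 0.2993]
ee_rot: [2.551, -1.83, 0.002]
force: [-0.1, -10.6, 3.9]
gripper_width: 0.476
```

Emit:
{"fn": "send_rows", "kwargs": {
  "motion": [
    [[0,0,0],[0,0,0],-0.1],
    [[0,0,0],[0,0,0],-0.15],
    [[0,0,0],[0,0,0],-0.2],
    [[0,0,0],[0,0,0],-0.2],
    [[0,0,0],[0,0,0],-0.2]
  ]
}}

```text
time_s: 3.12
eef_pos: [0.5372, 0.1741, 0.3]
ee_rot: [2.553, -1.829, -0.0]
force: [-7.4, 11.4, 1.9]
gripper_width: 0.413
```

Emit:
{"fn": "send_rows", "kwargs": {
  "motion": [
    [[0,0,0],[0,0,0],-0.3],
    [[0,0,0],[0,0,0],-0.35],
    [[0,0,0],[0,0,0],-0.4],
    [[0,0,0],[0,0,0],-0.4],
    [[0,0,0],[0,0,0],-0.4]
  ]
}}

```text
time_s: 3.53
eef_pos: [0.5371, 0.1744, 0.3001]
ee_rot: [2.554, -1.828, -0.0]
force: [-1.1, 5.3, -2.9]
gripper_width: 0.409
```

Run:
```python
from h import *
a=snap('wrist','w2.png')[80:330,120:520,::-1];cv2.imwrite('pics/w2z.png',cv2.resize(a,None,fx=2,fy=2,interpolation=cv2.INTER_CUBIC))
o=monitor.get_obs();print(o['force'],o['torque'],o['gripper_width'])
```

```text
[-2.44609048  5.44277724 -4.00080019] [-0.76911363 -0.25249287  0.22417387] 0.40216219758491534
```

View pics/w2z.png

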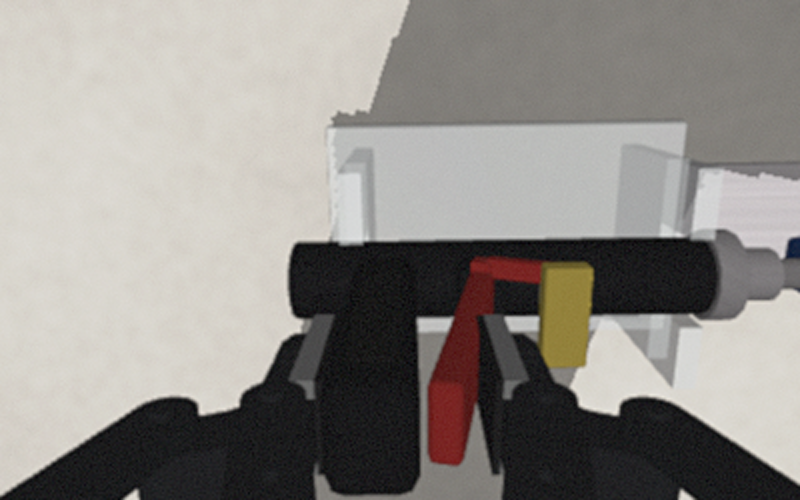

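Emit:
{"fn": "send_rows", "kwargs": {
  "motion": [
    [[0,0,0],[0,0,0],-0.5],
    [[0,0,0],[0,0,0],-0.5],
    [[0,0,0],[0,0,0],0.0],
    [[0,0,0],[0,0,0],0.3],
    [[0,0,0],[0,0,0],0.6]
  ]
}}

```text
time_s: 4.0
eef_pos: [0.5373, 0.1737, 0.3003]
ee_rot: [2.553, -1.831, -0.0]
force: [1.1, -2.6, -1.0]
gripper_width: 0.767
```

Emit:
{"fn": "send_rows", "kwargs": {
  "motion": [
    [[0,0,0],[0,0,0],1],
    [[0,0,0],[0,0,0],1],
    [[0,0,0],[0,0,0],1],
    [[0,0,0],[0,0,0],1]
  ]
}}

```text
time_s: 4.33
eef_pos: [0.5374, 0.1738, 0.3006]
ee_rot: [-2.553, 1.831, 0.0]
force: [0.3, 0.1, 0.3]
gripper_width: 1.0
```

Emit:
{"fn": "send_rows", "kwargs": {
  "motion": [
    [[0,0,0.03],[0,0,0],1],
    [[0,0,0.06],[0,0,0],1],
    [[0,0,0.09],[0,0,0],1],
    [[0,0,0.104],[0,0,0],1],
    [[0,0,0.104],[0,0,0],1]
  ]
}}

```text
time_s: 4.75
eef_pos: [0.5373, 0.174, 0.4085]
ee_rot: [-2.549, 1.828, -0.006]
force: [0.3, 0.1, -0.4]
gripper_width: 0.997
```

Run:
```python
from h import *
o=monitor.get_obs();print(o['time_s'],o['eef_pos'],o['force'],o['gripper_width'])
a=snap('wrist','w3.png')[100:300,240:520,::-1]; s=snap('scene','s3.png')[170:260,290:410,::-1]
C=np.zeros((600,800,3),np.uint8)
C[:280,:392]=cv2.resize(a,(392,280)); C[:280,400:773]=cv2.resize(cv2.imread('pics/w1.png')[100:300,240:520],(373,280)) 
C[290:590,:400]=cv2.resize(s,(400,300),interpolation=cv2.INTER_CUBIC); C[290:590,400:]=cv2.resize(cv2.imread('pics/scene0.png')[170:260,290:410],(400,300),interpolation=cv2.INTER_CUBIC)
cv2.imwrite('pics/c3.png',C)
```

```text
4.75 [0.53734809 0.17400615 0.4085279 ] [ 0.28366673  0.11886809 -0.4385768 ] 0.9973557607742121
```

View pics/c3.png

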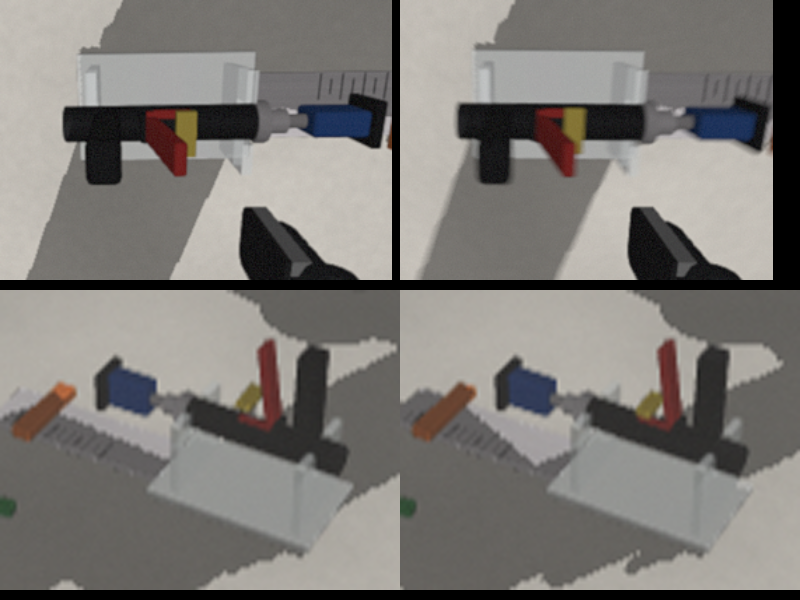

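Emit:
{"fn": "send_rows", "kwargs": {
  "motion": [
    [[0.004,-0.012,0],[0,0,7],1],
    [[0.008,-0.024,0],[0,0,14],1],
    [[0.012,-0.036,0],[0,0,21],1],
    [[0.016,-0.048,0],[0,0,28],1],
    [[0.02,-0.06,0],[0,0,35],1]
  ]
}}

```text
time_s: 5.27
eef_pos: [0.5573, 0.1134, 0.4027]
ee_rot: [2.988, -0.969, -0.004]
force: [0.6, 0.6, 1.1]
gripper_width: 0.999
```

Emit:
{"fn": "send_rows", "kwargs": {
  "motion": [
    [[0.004,-0.012,0],[0,0,7],1],
    [[0.008,-0.024,0],[0,0,14],1],
    [[0.012,-0.036,0],[0,0,21],1],
    [[0.016,-0.048,0],[0,0,28],1],
    [[0.02,-0.06,0],[0,0,35],1]
  ]
}}

```text
time_s: 5.68
eef_pos: [0.5775, 0.0528, 0.4009]
ee_rot: [3.14, -0.016, -0.008]
force: [-0.5, 0.0, 0.2]
gripper_width: 1.002
```

Emit:
{"fn": "send_rows", "kwargs": {
  "motion": [
    [[0.004,-0.01,0],[0,0,7],1],
    [[0.01,-0.02,0],[0,0,14],1],
    [[0.014,-0.036,0],[0,0,20],1],
    [[0.014,-0.036,0],[0,0,20],1]
  ]
}}

```text
time_s: 6.02
eef_pos: [0.5919, 0.0149, 0.399]
ee_rot: [3.093, 0.537, -0.011]
force: [0.3, -0.8, -0.6]
gripper_width: 1.002
```

Run:
```python
from h import *
o=monitor.get_obs();print(o['time_s'],o['eef_pos'],R.from_rotvec(o['ee_rot']).as_matrix()[:,0])
a=snap('wrist','w4.png')[0:260,200:460,::-1];cv2.imwrite('pics/w4z.png',cv2.resize(a,None,fx=2.3,fy=2.3,interpolation=cv2.INTER_CUBIC))
p=[.5600,.1089,-1.233];T=R.from_euler('z',p[2]).as_matrix();c=cam('wrist')
for q in((.096,0,.087),(.121,0,.09),(.125,-.018,.09),(.125,.018,.09),(.193,0,.018),(.045,0,.084)): print(q,(proj(c,T@np.array(q)+[p[0],p[1],0])-[200,0])*2.3)
```

```text
6.0167 [0.59190009 0.01489886 0.39901417] [ 0.94147218  0.33700633 -0.00754161]
(0.096, 0, 0.087) [293.02859871 430.71595414]
(0.121, 0, 0.09) [292.92285191 488.49354337]
(0.125, -0.018, 0.09) [251.56390527 497.17097123]
(0.125, 0.018, 0.09) [334.27978866 497.30341723]
(0.193, 0, 0.018) [292.20584177 570.08230266]
(0.045, 0, 0.084) [293.28301112 308.21191089]
```

View pics/w4z.png

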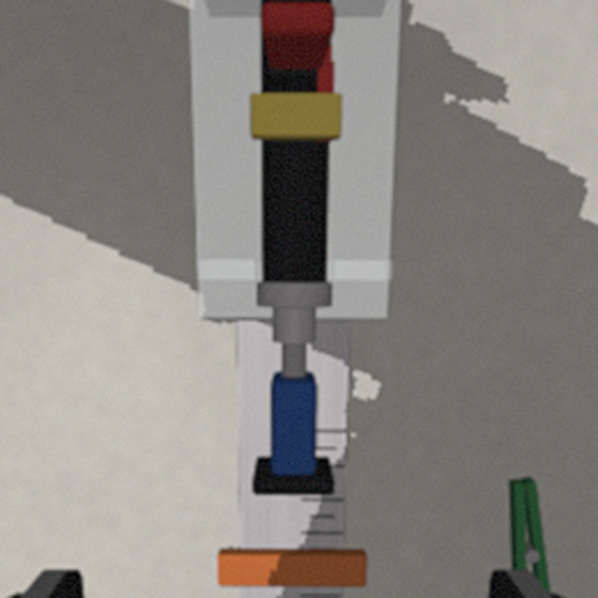

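Emit:
{"fn": "send_rows", "kwargs": {
  "motion": [
    [[0,0.005,-0.035],[0,0,-0.4],1],
    [[-0.001,0.005,-0.07],[0,0,-0.4],1],
    [[-0.001,0.005,-0.1],[0,0,-0.4],1],
    [[-0.001,0.005,-0.12],[0,0,-0.4],1],
    [[-0.001,0.005,-0.12],[0,0,-0.4],1]
  ]
}}

```text
time_s: 6.48
eef_pos: [0.5894, 0.0217, 0.274]
ee_rot: [-3.099, -0.512, 0.024]
force: [-0.9, -0.3, -0.8]
gripper_width: 1.001
```

Emit:
{"fn": "send_rows", "kwargs": {
  "motion": [
    [[0.002,-0.001,-0.02],[0,0,0],1],
    [[0.002,-0.001,-0.04],[0,0,0],1],
    [[0.002,-0.001,-0.049],[0,0,0],1],
    [[0.002,-0.001,-0.049],[0,0,0],1]
  ]
}}

```text
time_s: 6.82
eef_pos: [0.5911, 0.0211, 0.2238]
ee_rot: [-3.099, -0.51, 0.028]
force: [0.1, -1.0, -0.2]
gripper_width: 0.996
```

Run:
```python
from h import *
o=monitor.get_obs();print(o['time_s'],o['eef_pos'],R.from_rotvec(o['ee_rot']).as_matrix().round(4).tolist(),o['force'])
a=snap('wrist','w5.png')[0:330,120:520,::-1];cv2.imwrite('pics/w5z.png',cv2.resize(a,None,fx=1.8,fy=1.8,interpolation=cv2.INTER_CUBIC))
```

```text
6.8167 [0.5910893  0.0210844  0.22380733] [[0.947, 0.3207, -0.0179], [0.3207, -0.9472, -0.0022], [-0.0177, -0.0037, -0.9998]] [ 0.10958032 -1.03165945 -0.21764162]
```

View pics/w5z.png

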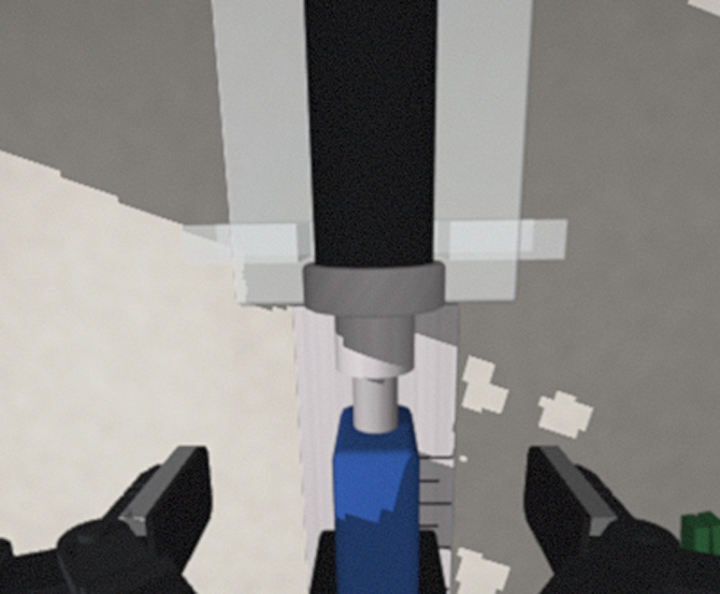

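Emit:
{"fn": "send_rows", "kwargs": {
  "motion": [
    [[0,0,0.001],[0,-1,0.6],1],
    [[0,0,0.001],[0,-1,0.6],0.5],
    [[0,0,0.001],[0,-1,0.6],0],
    [[0,0,0.001],[0,-1,0.6],-0.3],
    [[0,0,0.001],[0,-1,0.6],-0.5]
  ]
}}

```text
time_s: 7.28
eef_pos: [0.5915, 0.021, 0.2268]
ee_rot: [3.094, 0.526, 0.003]
force: [0.7, 0.1, 0.4]
gripper_width: 0.451
```

Emit:
{"fn": "send_rows", "kwargs": {
  "motion": [
    [[0,0,0],[0,0,0],-0.8],
    [[0,0,0],[0,0,0],-1],
    [[0,0,0],[0,0,0],-1],
    [[0,0,0],[0,0,0],-1]
  ]
}}

```text
time_s: 7.62
eef_pos: [0.5911, 0.0207, 0.2272]
ee_rot: [3.094, 0.526, -0.001]
force: [-11.2, -3.1, 9.6]
gripper_width: 0.224
```

Run:
```python
from h import *
o=monitor.get_obs();print(o['time_s'],o['eef_pos'],R.from_rotvec(o['ee_rot']).as_matrix().round(4).tolist(),o['force'],o['gripper_width'])
# mark-to-flange distance from w4 (pose there)
T=np.eye(4);T[:3,:3]=R.from_rotvec([3.093,.537,-.011]).as_matrix();T[:3,3]=[.5919,.0149,.3990]
q=imaging.camera_params('wrist');T=T@np.array(q['mount']);c=(np.array(q['camera_matrix']),T[:3,:3],T[:3,3])
L=lambda u,v,z:(at_z(c,u/2.3+200,v/2.3,z)-[.56,.1089,0])@np.array([[.3316],[-.9435],[0]])
print('flange front',L(293,492,.09),'mark edges',L(292,549,.018),L(292,585,.018))
```

```text
7.6167 [0.59106684 0.02070793 0.22720927] [[0.9437, 0.3307, 0.0], [0.3307, -0.9437, -0.0029], [-0.0009, 0.0028, -1.0]] [-11.19472875  -3.09629277   9.61639802] 0.2235891567110462
flange front [0.12383642] mark edges [0.18141877] [0.20353369]
```

Emit:
{"fn": "send_rows", "kwargs": {
  "motion": [
    [[0.002,-0.007,0],[0,0,0],-1],
    [[0.005,-0.014,0],[0,0,0],-1],
    [[0.007,-0.021,0],[0,0,0],-1],
    [[0.01,-0.028,0],[0,0,0],-1],
    [[0.012,-0.035,0],[0,0,0],-1]
  ]
}}

```text
time_s: 8.03
eef_pos: [0.6032, -0.0141, 0.2273]
ee_rot: [3.095, 0.527, -0.001]
force: [1.4, 7.3, -0.1]
gripper_width: 0.224
```

Emit:
{"fn": "send_rows", "kwargs": {
  "motion": [
    [[0.003,-0.008,0],[0,0,0],-1],
    [[0.006,-0.016,0],[0,0,0],-1],
    [[0.009,-0.025,0],[0,0,0],-1],
    [[0.012,-0.034,0],[0,0,0],-1],
    [[0.012,-0.034,0],[0,0,0],-1]
  ]
}}

```text
time_s: 8.45
eef_pos: [0.6154, -0.0486, 0.2273]
ee_rot: [3.096, 0.526, -0.0]
force: [-2.2, 7.6, 1.4]
gripper_width: 0.225
```

Run:
```python
from h import *
o=monitor.get_obs();print(o['time_s'],o['eef_pos'],R.from_rotvec(o['ee_rot']).as_matrix().round(4).tolist(),o['force'],o['gripper_width'])
print('drawn',(o['eef_pos']-[.5911,.0207,0])@np.array([.3316,-.9435,0]))
p=[.5600,.1089,-1.233];T=R.from_euler('z',p[2]).as_matrix()
S=[snap(n,n+'6.png')[:,:,::-1] for n in('scene','side','wrist')]
for n in('scene','side'):
    c=cam(n); print(n,[proj(c,T@np.array(q)+[p[0],p[1],0]).round(1).tolist() for q in((.193,0,.018),(.193,.0,.09))])
C=np.zeros((600,800,3),np.uint8)
C[:400,:400]=cv2.resize(S[0][160:240,260:340],(400,400),interpolation=cv2.INTER_CUBIC)
C[:400,400:]=cv2.resize(S[1][180:260,295:375],(400,400),interpolation=cv2.INTER_CUBIC)
C[400:,:320]=cv2.resize(S[2],(320,200))
cv2.imwrite('pics/c6.png',C)
```

```text
8.45 [ 0.61544304 -0.04861724  0.22729307] [[0.9439, 0.3301, -0.0], [0.3301, -0.9439, -0.001], [-0.0004, 0.0009, -1.0]] [-2.24505794  7.58228538  1.44366373] 0.22451880432991228
drawn 0.07347296952719297
scene [[303.1, 204.7], [302.1, 186.0]]
side [[339.4, 236.2], [340.2, 215.2]]
```

View pics/c6.png

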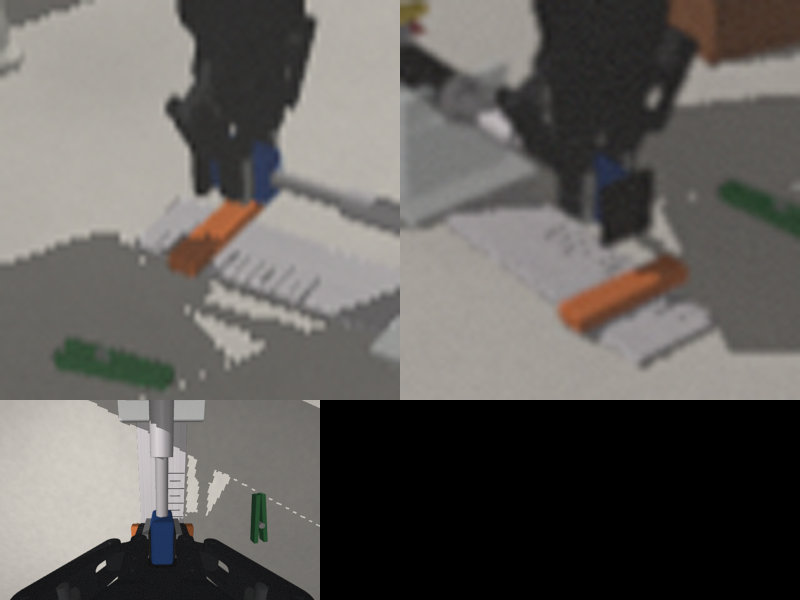

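Run:
```python
from h import *
W=cv2.imread('pics/wrist6.png');S=cv2.imread('pics/side6.png')
C=np.zeros((600,800,3),np.uint8)
C[:280]=cv2.resize(W[225:295,225:425],(800,280),interpolation=cv2.INTER_CUBIC)
C[290:590,:320]=cv2.resize(S[208:253,318:366],(320,300),interpolation=cv2.INTER_CUBIC)
C[290:590,330:790]=cv2.resize(W[100:340,140:508],(460,300),interpolation=cv2.INTER_CUBIC)
cv2.imwrite('pics/c7.png',C)
```

```text
(no output)
```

View pics/c7.png

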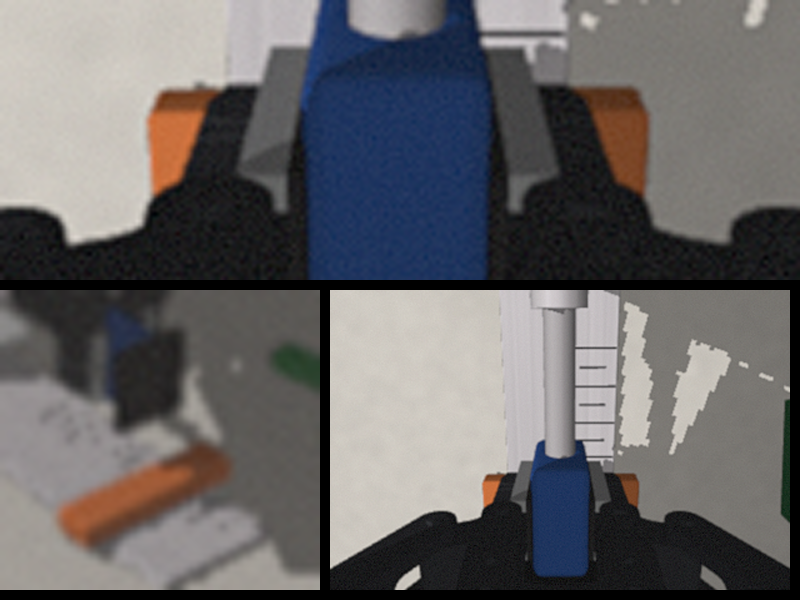

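Run:
```python
from h import *
c=cam('wrist');d=np.array([.3316,-.9435,0])
L=lambda c,u,v,z:round(float((at_z(c,u,v,z)-[.56,.1089,0])@d),4)
print('mark back edge',L(c,325,252.5,.018),'blue back',L(c,325,244.5,.087),'blue front',L(c,325,328.8,.087))
print('mark width',np.linalg.norm(at_z(c,262.5,252.5,.018)-at_z(c,387,252.5,.018)))
s=cam('side');g=lambda x,y:(318+x/6.667,208+(y-290)/6.667)
print('side: flange front bottom',L(s,*g(118,428),.05),L(s,*g(182,400),.05),'top',L(s,*g(122,350),.09),L(s,*g(185,330),.09),'mark top back',L(s,*g(62,512),.018),L(s,*g(215,443),.018),'front',L(s,*g(82,533),.018),L(s,*g(230,460),.018))
o=monitor.get_obs();print(o['eef_pos'],o['force'],o['time_s'])
```

```text
mark back edge 0.1842 blue back 0.1472 blue front 0.1876
mark width 0.08276331647569975
side: flange front bottom 0.1922 0.1931 top 0.1933 0.1979 mark top back 0.1904 0.1928 front 0.2069 0.2064
[ 0.61513518 -0.04751255  0.22729951] [-2.01491265  6.54795258  0.81143192] 8.6
```

Run:
```python
from h import *
from scipy.optimize import least_squares
T=R.from_euler('z',-1.233).as_matrix();q=imaging.camera_params('wrist')
def wc(pos,rv):
    M=np.eye(4);M[:3,:3]=R.from_rotvec(rv).as_matrix();M[:3,3]=pos;M=M@np.array(q['mount']);return np.array(q['camera_matrix']),M[:3,:3],M[:3,3]
def cen(c,x,y,hx,hy,z0,z1):
    P=np.array([proj(c,T@np.array([x+a*hx,y+b*hy,z])+[.56,.1089,0]) for a in(-1,1) for b in(-1,1) for z in(z0,z1)])
    h=cv2.convexHull((P*16).astype(np.float32));m=cv2.moments(h);return np.array([m['m10']/m['m00'],m['m01']/m['m00']])/16,m['m00']/256
def run(n,f,c):
    hsv=cv2.cvtColor(cv2.imread('pics/'+f),cv2.COLOR_BGR2HSV);out=[]
    for nm,lo,hi,x0,hx,hy,z0,z1 in(('blue',(105,120,30),(125,255,255),.096,.021,.010,.053,.087),('mark',(5,120,60),(16,255,255),.193,.010,.0425,.006,.018)):
        g,A=cen(c,x0,0,hx,hy,z0,z1);m=cv2.inRange(hsv,lo,hi);k=np.zeros_like(m);cv2.circle(k,tuple(int(v) for v in g),int(max(12,(A**.5)*1.2)),255,-1)
        N,lab,st,ce=cv2.connectedComponentsWithStats(m&k);i=1+np.argmax(st[1:,4])
        r=least_squares(lambda s:cen(c,s[0],s[1],hx,hy,z0,z1)[0]-ce[i],[x0,0],diff_step=1e-2);out.append(r.x[0]);print(n,nm,r.x.round(4),'area',st[i,4],round(A))
    print('  travel needed',round(out[1]-out[0]-.025,4))
run('wrist0','wrist0.png',wc([.549965,0,.404122],[-3.141485,0,.001779]))
run('w4','w4.png',wc([.5919,.0149,.3990],[3.093,.537,-.011]))
run('scene0','scene0.png',cam('scene'));run('side0','side0.png',cam('side'))
```

```text
wrist0 blue [ 0.0982 -0.0008] area 825 1002
wrist0 mark [ 0.1947 -0.0005] area 987 1175
  travel needed 0.0715
w4 blue [ 0.0985 -0.0001] area 778 947
w4 mark [0.1948 0.0004] area 990 1160
  travel needed 0.0713Traceback (most recent call last):
  File "<stdin>", line 18, in <module>
  File "<stdin>", line 13, in run
    return _wrapfunc(a, 'argmax', axis=axis, out=out, **kwds)
    return bound(*args, **kwds)
ValueError: attempt to get argmax of an empty sequence
```

Emit:
{"fn": "send_rows", "kwargs": {
  "motion": [
    [[0.0005,-0.0015,0],[0,0,0],-1],
    [[0.0005,-0.0015,0],[0,0,0],-1],
    [[0.0005,-0.0015,0],[0,0,0],-1],
    [[0.0005,-0.0015,0],[0,0,0],-1],
    [[0.0005,-0.0015,0],[0,0,0],-1]
  ]
}}

```text
time_s: 9.02
eef_pos: [0.6155, -0.0483, 0.2273]
ee_rot: [-3.097, -0.527, 0.002]
force: [-3.6, 6.1, 2.0]
gripper_width: 0.227
```

Run:
```python
from h import *
for i in range(4):
    o=monitor.get_obs();print(o['time_s'],'drawn',((o['eef_pos']-[.5911,.0207,0])@np.array([.3316,-.9435,0])).round(5),o['force'].round(1),o['gripper_width'].round(3),abs(o['qvel']).max().round(4)); imaging.capture('side');imaging.capture('side')
# colour-based check that loose things have not moved
a,b=(cv2.imread('pics/'+f).astype(int) for f in('side0.png','side6.png'))
for n,(x0,x1,y0,y1) in dict(king=(372,392,280,322),tumbler=(320,360,302,360),peg=(357,382,214,228)).items(): print(n,abs(a-b)[y0:y1,x0:x1].mean().round(1))
```

```text
Traceback (most recent call last):
AttributeError: 'float' object has no attribute 'round'
```

Run:
```python
from h import *
for i in range(4):
    o=monitor.get_obs();print(o['time_s'],'drawn',round(float((o['eef_pos']-[.5911,.0207,0])@np.array([.3316,-.9435,0])),5),o['force'].round(1),o['gripper_width'],abs(o['qvel']).max()); imaging.capture('side');imaging.capture('side')
a,b=(cv2.imread('pics/'+f).astype(int) for f in('side0.png','side6.png'))
for n,(x0,x1,y0,y1) in dict(king=(372,392,280,322),tumbler=(320,360,302,360),peg=(357,382,214,228)).items(): print(n,abs(a-b)[y0:y1,x0:x1].mean().round(1))
```

```text
9.0167 drawn 0.07315 [-3.6  6.1  2. ] 0.22697866138031522 0.0018901062094750136
9.1167 drawn 0.07316 [-5.   7.   1.2] 0.2230357150560266 0.0027104804538202708
9.2167 drawn 0.07315 [-3.6  7.   1.3] 0.22427505141145201 0.001296682737233948
9.3167 drawn 0.07313 [-3.5  6.   1.4] 0.22807863445787052 0.002744061864643026
king 6.2
tumbler 4.0
peg 4.7
```

```bash
python3 -c "
from h import *
print(ticket.close_job()); o=monitor.get_obs(); print(o['time_s'],o['eef_pos'])"
```

```text
the job is handed in; nothing more can be done
None
the job is handed in; nothing more can be done
```

I handed the job in at about 9.3 s, with the gripper still holding the blue grip and the flange over the orange mark to within about 2 mm.

- **Trigger and catch:** I squeezed the trigger until the jaws stalled at about 34 mm, against 35 mm given for a full squeeze. I then let it go. The pictures showed the trigger sprung forward, the yellow catch raised and the rod still in.
- **Rod:** I gripped the blue pull grip across its 20 mm width (the jaws read 19 mm). I drew it out 73.1 mm by the arm's own reading. It held steady over the last 0.3 s, drifting less than 0.1 mm. The pull was about 7 to 8 N; the spring should give 7.7 N there.
- **Flange over the mark:** My wrist-camera estimates of the needed travel ran from 71.3 to 74 mm, so I aimed for about 73 mm. The side camera suggested the rod was 5 to 8 mm short when drawn 72.3 mm. I did not act on that, because it resolves only about 2.5 mm per pixel and misread the mark's width. I took no measurement of the flange against the mark after the last 1 mm pull.
- **Other things on the ledge:** The king, tumbler and peg showed only small differences between the first side picture and one taken just before that last pull. I did not check the rook, but the arm did not go near it.

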